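# Reverse a row of pipe fittings from cooling rack to inspection rack

### The job

Move the four pipe fittings from the yellow cooling rack to the blue inspection rack in reverse order, one after another: begin with the fitting at the cooling rack's red end and put it on the inspection rack's peg farthest from that rack's red end, then carry on along both rows, so that the last fitting stands next to the inspection rack's red end. Slip each one right down over its peg until it stands flat on the bar, keep it upright all the way, and leave the fittings still waiting and those already placed standing on their pegs.

Things in the scene. Friction and masses are not known exactly. Their poses are not given: they have to be found in the camera images.
- cooling: The cooling rack. Yellow steel bar, fixed, 335 x 70 x 12 mm, red strip at one end, any yaw. Origin: centre of its underside, on the table; x along the row, towards the red end. Four upright pegs, 16 mm in diameter, 40 mm above the bar's top, at x = +112.5 (next to the red end), +37.5, -37.5, -112.5 mm, y = 0. Holds the four fittings at the start, one on each peg, in any order.
- inspect: The inspection rack. Blue steel bar, fixed, 335 x 70 x 12 mm, red strip at one end, any yaw. Origin: centre of its underside, on the table; x along the row, towards the red end. Four upright pegs, 16 mm in diameter, 40 mm above the bar's top, at x = +112.5 (next to the red end), +37.5, -37.5, -112.5 mm, y = 0. Its pegs are empty at the start.
- flanged_mid (a point): Dark steel pipe stub with a round flange (64 mm diameter, 8 mm thick) around its foot; an upright tube, 46 mm outside, 36 mm through bore that slips over a peg, 72 mm tall, about 0.45 kg. Starts on one of the cooling rack's pegs, foot on the bar's top. This point: on its axis, half-way up (36 mm above its foot); z up its axis.
- nipple_mid (a point): Bright steel pipe nipple, the tallest, with a copper-coloured weld bead (about 53 mm diameter) around it 12 mm above its foot; an upright tube, 48 mm outside, 36 mm through bore that slips over a peg, 84 mm tall, about 0.5 kg. Starts on one of the cooling rack's pegs, foot on the bar's top. This point: on its axis, half-way up (42 mm above its foot); z up its axis.
- coupling_mid (a point): Brass coupling, the shortest and thickest; an upright tube, 54 mm outside, 38 mm through bore that slips over a peg, 60 mm tall, about 0.55 kg. Starts on one of the cooling rack's pegs, foot on the bar's top. This point: on its axis, half-way up (30 mm above its foot); z up its axis.
- sleeve_mid (a point): Green-painted pipe sleeve with a white band near its top; an upright tube, 50 mm outside, 36 mm through bore that slips over a peg, 70 mm tall, about 0.48 kg. Starts on one of the cooling rack's pegs, foot on the bar's top. This point: on its axis, half-way up (35 mm above its foot); z up its axis.
Not all that is in view belongs to the job. What is shaped like the part that bears flanged_mid but pink is not meant.

How it is judged:
By the outcome, as a careful person would: the job done as asked, in the order asked, and still so for the second after the job is handed in, with the robot touching nothing.
It also fails if it takes over 115 s, if anything falls off the work surface, if the arm or the gripper's body presses on something with over 40 N, if the wrist force passes 120 N, or if a joint passes its speed limit or range.

### The arm

A 6-joint arm with a two-finger parallel gripper is mounted at the origin on the work surface. World frame = base frame: x ahead of the robot, y to its left, z up, the work surface at z = 0. Lengths are in m, angles in degrees, forces in N, time in s.
With the tool pointing down it reaches from about 0.4 to 0.825 m from the base axis. Payload 7 kg.
Tool frame: the origin (TCP) lies on the centre line of the jaws, within the pads' length; the fingertips stand 22 mm ahead of it and the grasp point (between the pads) lies 3 mm ahead of it; z points along the fingers, y is the line along which they close (so a half turn about z gives the same grasp; the last joint's range is limited). The gripper opens to 88 mm and grips with 3 to 60 N. Pads are 19 mm wide; open, the fingers measure 130 mm over their backs; the gripper's body (78 mm by 193 mm) begins 47 mm behind the grasp point.
Start: joints at [-52.821, 20.546, 0.682, 0, -70.136, -16.507], TCP at [0.238, -0.632, 0.22] pointing down, gripper open.
Joint ranges: [-176.03, 176.03], [-82.01, 121.73], [-58.28, 71.71], [-173.87, 95.51], [-174.79, -0.11], [-173.66, 173.66]. Speed limits (degrees/s): [136.94, 136.94, 172.46, 180, 180, 180].

### API

Orientations are given as [roll, pitch, yaw] about the fixed x, y, z axes, in that order (R = Rz(yaw) Ry(pitch) Rx(roll)).
In Python, from plant import get_state, cams, r gives the robot as it stands.
- The arm moves only by the tool apply_moves, never from a script. Its argument "targets" is a list of rows, each an object with "dp": the shift along the world's x, y, z in m, a list of three; "yaw": the turn about the world's z in degrees. In form: [{"dp": [x, y, z], "yaw": yaw}, ...]. A call has 1 to 20 rows; each row is the pose to reach, as a shift and turn from the pose commanded when the call began; what a row does not reach only later rows make up. A row lasts 1/12 s, in which the tool goes at most 41.7 mm and 7.16 degrees, less where a joint would pass 70% of its speed; a pose out of reach is approached as far as the arm can. A call with a gripper value outside its range is refused whole. "grip" is the gripper command: -1 is fully open, 1 is shut, values between are in proportion, set as the call begins (left out, the last holds). The fingers move at their own pace and stop on an object; "squeeze" is the grip in N (left out, the last holds). Time passes only in rows, so rows that repeat a pose let the fingers close. It gives the time, the measured TCP pose, the force, the opening and the grip force at its end, in the units of the state.
- get_state(): the state, without advancing time (a new reading comes with each control period).
- cams.capture(name): name is "side" or "top"; returns a dict with "image" (400x640x3 uint8, red, green, blue), "range_z" (400x640 float32, m along the optical axis (not along the pixel's ray), 0 where there is no reading), "fx", "fy", "cx", "cy" (pixels), "R" (3x3) and "t" (3): a world point X has camera coordinates R X + t. Camera axes: x right, y down, z forward; pixel columns grow to the right and rows downward; lengths in m; the calibration is good to about 2 mm. A picture is of the moment at which its call begins.
- r.close_job(): hands the job in; it is judged then, once.
The state is a dict: "time_s": time; "joints": joint angles; "qd": joint speeds; "joint_torque": joint torques, N m; "tcp_pos": TCP position; "eef_rot": TCP orientation; "contact_force": force on the tool from outside, world axes, zero at the start; "moment": the same for the moment, N m; "gripper_width": finger opening in m; "gripper_force": force on a finger pad.
Only numpy, scipy, OpenCV 4.12 (cv2) and the standard library are available. Lean on these libraries where they do the work, as an engineer would, in place of code of your own. Each camera call takes 0.05 s, during which the arm holds its last target. There are 200 camera calls.

## Working session

There is one attempt and no reset: what is moved stays moved. The work goes in short steps, Python scripts to look and compute and a tool call to move; the robot and the scene stay as the last step left them, time stands still between calls to the robot, and variables do not carry over. Pictures are saved under pics/ and viewed, at most 14 in all, crops included, and the job is handed in when it is done.

Besides the shell and the picture viewer there is one more tool, called after ">>>" as name([rows], argument=value, ...), one row to a line, values as JSON. apply_moves: Moves the arm, as the interface text tells. Its arguments: {"type":"object","properties":{"targets":{"type":"array","items":{"type":"object","properties":{"dp":{"type":"array","items":{"type":"number"}},"yaw":{"type":"number"}}}},"grip":{"type":"number"},"squeeze":{"type":"number"}},"required":["targets"]}

```bash
mkdir -p pics; ls
python3 - <<'E'
from plant import get_state,cams,r
import cv2
print(get_state())
for n in("top","side"):
    c=cams.capture(n);cv2.imwrite(f"pics/{n}0.png",c["image"][:,:,::-1]);print(n,c["fx"],c["cx"],c["cy"],c["R"],c["t"])
E
```

```text
pics
{'time_s': 0.0, 'joints': array([-5.28195640e+01,  2.05898410e+01,  6.33487460e-01, -2.23609273e-02,
       -7.01347974e+01, -1.65085061e+01]), 'qd': array([ 0.01705792, -0.01500098, -0.02096982, -0.00466953,  0.10712922,
        0.11034628]), 'joint_torque': array([ 9.81593876e-04, -5.82720029e+01,  2.93059373e+01,  6.99721813e+00,
        6.92273868e-03, -1.37515135e-04]), 'tcp_pos': array([ 0.23811225, -0.63106779,  0.21873146]), 'eef_rot': array([ 1.79906633e+02, -5.74981467e-03, -1.59335681e+02]), 'contact_force': array([-0.41158292,  0.13469536, -0.65632126]), 'moment': array([ 0.00443567, -0.03574357, -0.04482592]), 'gripper_force': 0.0, 'gripper_width': 0.08743952250815963}
top 370.2755041631629 322.0209671595318 204.56763713127756 [[ 0.00199105 -0.99886448 -0.04760021]
 [-0.99394457  0.00325284 -0.10983446]
 [ 0.10986458  0.04753066 -0.99280945]] [0.00620897 0.47900078 0.79650276]
side 435.61718628179887 321.4435196304625 199.9288574233169 [[-8.59967854e-01 -5.10348194e-01  1.08204716e-04]
 [-3.40343331e-01  5.73341268e-01 -7.45282636e-01]
 [ 3.80291609e-01 -6.40955936e-01 -6.66748664e-01]] [0.398274   0.22016742 0.91420264]
```

View pics/top0.png

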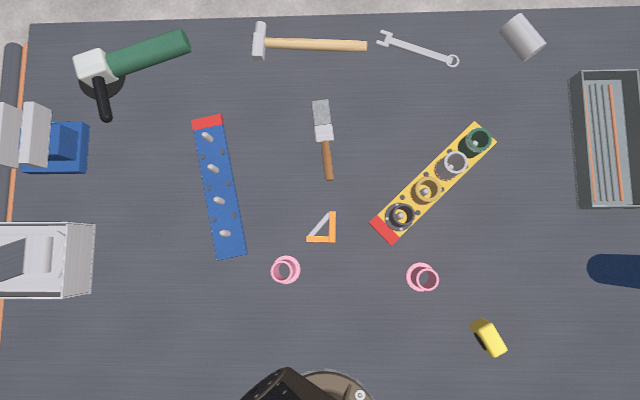

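View pics/side0.png

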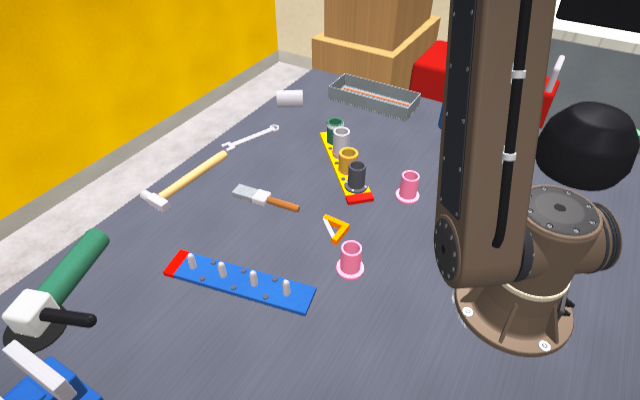

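The top view shows the cooling rack's red end at (384,230). From there along the row come flanged (400,216), brass coupling (427,191), nipple (454,163) and green sleeve (478,141). The inspection rack's red end is at (207,122) and its far peg at about (225,233). The pink decoys are at (285,270) and (423,277). The side view agrees with this order.

```bash
cat > h.py <<'E'
from plant import get_state,cams,r
import cv2,numpy as np
def ray(c,uv,z):
    uv=np.atleast_2d(uv).astype(float)
    d=np.c_[(uv[:,0]-c["cx"])/c["fx"],(uv[:,1]-c["cy"])/c["fy"],np.ones(len(uv))]@c["R"]
    o=-c["R"].T@c["t"]
    return (o+d*((z-o[2])/d[:,2])[:,None])[:,:2]
def mask(c,lo,hi,box=None):
    h=cv2.cvtColor(np.ascontiguousarray(c["image"]),cv2.COLOR_RGB2HSV)
    m=cv2.inRange(h,lo,hi)
    if box:
        b=np.zeros_like(m);x0,y0,x1,y1=box;b[y0:y1,x0:x1]=255;m&=b
    return m
def cloud(c):
    v,u=np.mgrid[:400,:640];z=c["range_z"]
    P=np.stack([(u-c["cx"])/c["fx"]*z,(v-c["cy"])/c["fy"]*z,z],-1)
    return (P-c["t"])@c["R"]
E
python3 - <<'E'
from h import *
c=cams.capture("top");P=cloud(c)
for n,(lo,hi),box in(("insp",((100,120,60),(125,255,255)),(185,105,255,268)),("cool",((20,120,120),(32,255,255)),(360,115,505,250))):
    m=mask(c,lo,hi,box)|mask(c,(0,150,100),(5,255,255),box)|mask(c,(174,150,100),(179,255,255),box)
    q=ray(c,np.argwhere(m)[:,::-1],.012)
    rect=cv2.minAreaRect((q*1000).astype(np.float32));print(n,rect)
    mr=mask(c,(0,150,100),(5,255,255),box)|mask(c,(174,150,100),(179,255,255),box)
    print("red",ray(c,np.argwhere(mr)[:,::-1],.012).mean(0))
    Q=P[box[1]:box[3],box[0]:box[2]].reshape(-1,3)
    b=cv2.boxPoints(rect)/1000
    # high points
    C=np.array(rect[0])/1000
    hi=Q[(Q[:,2]>.04)&(Q[:,2]<.12)]
    red=ray(c,np.argwhere(mr)[:,::-1],.012).mean(0)
    ax=red-C;ax/=np.linalg.norm(ax);print("axis yaw",np.degrees(np.arctan2(ax[1],ax[0])))
    for k in(.1125,.0375,-.0375,-.1125):
        p=C+ax*k;s=hi[np.linalg.norm(hi[:,:2]-p,axis=1)<.035]
        if len(s)==0: print(k,p,"none");continue
        t=s[s[:,2]>np.percentile(s[:,2],95)-.008]
        ce,ra=cv2.minEnclosingCircle((t[:,:2]*1000).astype(np.float32))
        print(k,p.round(4),"top",np.percentile(s[:,2],95).round(3),ce,ra,len(t))
for n,box in(("p1",(265,250,305,290)),("p2",(400,255,445,300))):
    m=mask(c,(160,60,120),(179,200,255),box);print(n,ray(c,np.argwhere(m)[:,::-1],.03).mean(0))
E
```

```text
insp ((526.9042358398438, 245.7338104248047), (334.7469482421875, 70.5992431640625), 12.179551124572754)
red [0.67832911 0.27853758]
axis yaw 12.223333938360382
0.1125 [0.6369 0.2696] top 0.052 (635.56884765625, 269.0163269042969) 7.99594259262085 39
0.0375 [0.5636 0.2537] top 0.052 (561.9990234375, 251.80841064453125) 7.472024917602539 36
-0.0375 [0.4903 0.2378] top 0.054 (490.15875244140625, 237.029296875) 7.846034526824951 36
-0.1125 [0.417  0.2219] top 0.054 (416.8898010253906, 220.8483123779297) 7.443878173828125 36
cool ((531.2962646484375, -242.41383361816406), (69.76268005371094, 334.9256286621094), 43.92496871948242)
red [ 0.42333493 -0.13125739]
axis yaw 134.16459001170773
0.1125 [ 0.4529 -0.1617] top 0.085 (452.7902526855469, -164.63394165039062) 22.866910934448242 166
0.0375 [ 0.5052 -0.2155] top 0.073 (506.70025634765625, -218.02845764160156) 27.711532592773438 309
-0.0375 [ 0.5574 -0.2693] top 0.096 (557.636962890625, -268.9640197753906) 23.904356002807617 227
-0.1125 [ 0.6097 -0.3231] top 0.082 (609.108642578125, -323.8661193847656) 25.751449584960938 272
p1 [0.33486285 0.08818767]
p2 [ 0.32115633 -0.20646615]
```

>>> apply_moves([
  {"dp":[0.02,0.04,0],"yaw":6},
  {"dp":[0.04,0.08,0],"yaw":12},
  {"dp":[0.06,0.12,0],"yaw":18},
  {"dp":[0.07,0.15,0],"yaw":25},
  {"dp":[0.09,0.19,0],"yaw":32},
  {"dp":[0.1,0.22,0],"yaw":39},
  {"dp":[0.12,0.26,0],"yaw":46},
  {"dp":[0.13,0.29,0],"yaw":53},
  {"dp":[0.15,0.33,0],"yaw":60},
  {"dp":[0.16,0.36,0],"yaw":67},
  {"dp":[0.18,0.4,0],"yaw":74},
  {"dp":[0.195,0.43,-0.01],"yaw":81},
  {"dp":[0.205,0.45,-0.02],"yaw":88},
  {"dp":[0.215,0.468,-0.03],"yaw":95},
  {"dp":[0.215,0.468,-0.04],"yaw":102},
  {"dp":[0.215,0.468,-0.04],"yaw":109},
  {"dp":[0.215,0.468,-0.04],"yaw":113.3},
  {"dp":[0.215,0.468,-0.04],"yaw":113.3},
  {"dp":[0.215,0.468,-0.04],"yaw":113.3},
  {"dp":[0.215,0.468,-0.04],"yaw":113.3},
], grip=-1)

```text
time_s: 1.82
tcp_pos: [0.4532, -0.1636, 0.1797]
eef_rot: [-180.0, -0.0, -46.2]
contact_force: [-0.7, 1.0, -0.0]
gripper_width: 0.0879
gripper_force: 0.0
```

>>> apply_moves([
  {"dp":[0,0,-0.02]},
  {"dp":[0,0,-0.04]},
  {"dp":[0,0,-0.06]},
  {"dp":[0,0,-0.08]},
  {"dp":[0,0,-0.095]},
  {"dp":[0,0,-0.11]},
  {"dp":[0,0,-0.12]},
  {"dp":[0,0,-0.123]},
  {"dp":[0,0,-0.123]},
  {"dp":[0,0,-0.123]},
])

```text
$.targets[0]: bad value
```

>>> apply_moves([
  {"dp":[0,0,0]},
  {"dp":[0,0,0]},
  {"dp":[0,0,0]},
  {"dp":[0,0,0]},
  {"dp":[0,0,0]},
  {"dp":[0,0,0]},
  {"dp":[0,0,0]},
  {"dp":[0,0,0]},
  {"dp":[0,0,0]},
  {"dp":[0,0,0]},
  {"dp":[0,0,0]},
  {"dp":[0,0,0]},
], grip=1, squeeze=35)

```text
$.targets[0]: bad value
```

>>> apply_moves([
  {"dp":[0,0,-0.02],"yaw":0},
  {"dp":[0,0,-0.04],"yaw":0},
  {"dp":[0,0,-0.06],"yaw":0},
  {"dp":[0,0,-0.08],"yaw":0},
  {"dp":[0,0,-0.095],"yaw":0},
  {"dp":[0,0,-0.11],"yaw":0},
  {"dp":[0,0,-0.12],"yaw":0},
  {"dp":[0,0,-0.123],"yaw":0},
  {"dp":[0,0,-0.123],"yaw":0},
  {"dp":[0,0,-0.123],"yaw":0},
])

```text
time_s: 2.65
tcp_pos: [0.4536, -0.1637, 0.0571]
eef_rot: [-180.0, -0.0, -46.1]
contact_force: [-0.0, -0.1, -0.2]
gripper_width: 0.0877
gripper_force: 0.0
```

>>> apply_moves([
  {"dp":[0,0,0],"yaw":0},
  {"dp":[0,0,0],"yaw":0},
  {"dp":[0,0,0],"yaw":0},
  {"dp":[0,0,0],"yaw":0},
  {"dp":[0,0,0],"yaw":0},
  {"dp":[0,0,0],"yaw":0},
  {"dp":[0,0,0],"yaw":0},
  {"dp":[0,0,0],"yaw":0},
  {"dp":[0,0,0],"yaw":0},
  {"dp":[0,0,0],"yaw":0},
], grip=1, squeeze=40)

```text
time_s: 3.48
tcp_pos: [0.453, -0.1637, 0.0567]
eef_rot: [180.0, 0.0, -46.0]
contact_force: [-1.9, -1.1, 3.6]
gripper_width: 0.0454
gripper_force: 40.0
```

>>> apply_moves([
  {"dp":[0,0,0.005],"yaw":0},
  {"dp":[0,0,0.015],"yaw":0},
  {"dp":[0,0,0.03],"yaw":0},
  {"dp":[0,0,0.045],"yaw":0},
  {"dp":[0,0,0.06],"yaw":0},
  {"dp":[0,0,0.075],"yaw":0},
  {"dp":[0,0,0.09],"yaw":0},
  {"dp":[0,0,0.105],"yaw":0},
  {"dp":[0,0,0.115],"yaw":0},
  {"dp":[0,0,0.12],"yaw":0},
  {"dp":[0,0,0.12],"yaw":0},
  {"dp":[0,0,0.12],"yaw":0},
])

```text
time_s: 4.48
tcp_pos: [0.4528, -0.1633, 0.176]
eef_rot: [180.0, 0.0, -46.0]
contact_force: [-1.4, 1.0, -5.9]
gripper_width: 0.0458
gripper_force: 40.0
```

Run:
```python
from h import *
c=cams.capture("side");cv2.imwrite("pics/s1.png",c["image"][:,:,::-1])
```

```text
(no output)
```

View pics/s1.png

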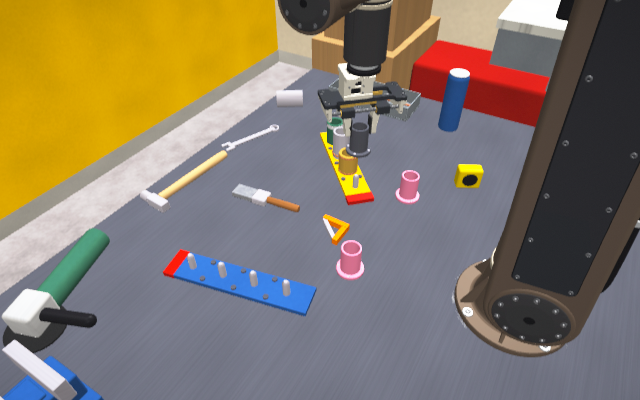

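The flanged stub hangs upright in the jaws at (360,140). The other three still stand on their pegs.

>>> apply_moves([
  {"dp":[0,0.01,0],"yaw":1},
  {"dp":[0.01,0.03,0],"yaw":4},
  {"dp":[0.015,0.055,0],"yaw":8},
  {"dp":[0.02,0.08,0],"yaw":12},
  {"dp":[0.025,0.11,0],"yaw":16},
  {"dp":[0.03,0.14,0],"yaw":20},
  {"dp":[0.03,0.17,0],"yaw":24},
  {"dp":[0.03,0.2,0],"yaw":29},
  {"dp":[0.025,0.23,0],"yaw":34},
  {"dp":[0.02,0.26,0],"yaw":39},
  {"dp":[0.01,0.29,0],"yaw":44},
  {"dp":[0,0.315,0],"yaw":48},
  {"dp":[-0.01,0.34,0],"yaw":52},
  {"dp":[-0.02,0.36,0],"yaw":55},
  {"dp":[-0.03,0.375,0],"yaw":57},
  {"dp":[-0.036,0.385,0],"yaw":58.2},
  {"dp":[-0.036,0.385,0],"yaw":58.2},
  {"dp":[-0.036,0.385,0],"yaw":58.2},
  {"dp":[-0.036,0.385,0],"yaw":58.2},
])

```text
time_s: 6.12
tcp_pos: [0.417, 0.2211, 0.1761]
eef_rot: [180.0, 0.1, 12.2]
contact_force: [0.2, 0.3, -4.6]
gripper_width: 0.0455
gripper_force: 40.0
```

Run:
```python
from h import *
c=cams.capture("side");cv2.imwrite("pics/s2.png",c["image"][180:380,100:420,::-1].repeat(2,0).repeat(2,1))
s=get_state();print(s["tcp_pos"],s["eef_rot"])
```

```text
[0.41719104 0.22097456 0.17624949] [1.79967752e+02 3.98645570e-02 1.21373350e+01]
```

View pics/s2.png

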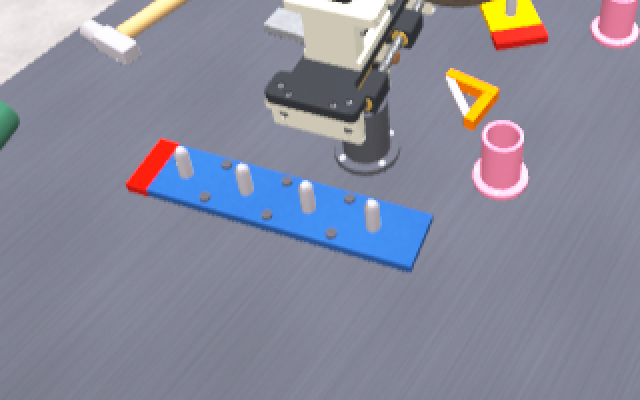

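The stub is upright above the far peg: its foot is at (367,150) in the crop and the peg at (372,215). Now I'll lower it.

>>> apply_moves([
  {"dp":[0,0,-0.01],"yaw":0},
  {"dp":[0,0,-0.025],"yaw":0},
  {"dp":[0,0,-0.04],"yaw":0},
  {"dp":[0,0,-0.055],"yaw":0},
  {"dp":[0,0,-0.07],"yaw":0},
  {"dp":[0,0,-0.085],"yaw":0},
  {"dp":[0,0,-0.098],"yaw":0},
  {"dp":[0,0,-0.108],"yaw":0},
  {"dp":[0,0,-0.114],"yaw":0},
  {"dp":[0,0,-0.117],"yaw":0},
  {"dp":[0,0,-0.119],"yaw":0},
  {"dp":[0,0,-0.1195],"yaw":0},
  {"dp":[0,0,-0.1195],"yaw":0},
])

```text
time_s: 7.25
tcp_pos: [0.4175, 0.2216, 0.0575]
eef_rot: [-180.0, -0.0, 12.2]
contact_force: [0.4, -0.2, -4.8]
gripper_width: 0.0456
gripper_force: 40.0
```

>>> apply_moves([
  {"dp":[0,0,-0.0005],"yaw":0},
  {"dp":[0,0,-0.001],"yaw":0},
  {"dp":[0,0,-0.001],"yaw":0},
  {"dp":[0,0,-0.001],"yaw":0},
])

```text
time_s: 7.58
tcp_pos: [0.4176, 0.2219, 0.0567]
eef_rot: [-180.0, -0.1, 12.2]
contact_force: [-1.4, 0.2, 0.0]
gripper_width: 0.0453
gripper_force: 40.0
```

>>> apply_moves([
  {"dp":[0,0,0],"yaw":0},
  {"dp":[0,0,0],"yaw":0},
  {"dp":[0,0,0],"yaw":0},
  {"dp":[0,0,0],"yaw":0},
  {"dp":[0,0,0],"yaw":0},
  {"dp":[0,0,0],"yaw":0},
  {"dp":[0,0,0],"yaw":0},
  {"dp":[0,0,0],"yaw":0},
  {"dp":[0,0,0.01],"yaw":0},
  {"dp":[0,0,0.025],"yaw":0},
  {"dp":[0,0,0.045],"yaw":0},
  {"dp":[0,0,0.065],"yaw":0},
  {"dp":[0,0,0.085],"yaw":0},
  {"dp":[0,0,0.105],"yaw":0},
  {"dp":[0,0,0.1205],"yaw":0},
  {"dp":[0,0,0.1235],"yaw":0},
  {"dp":[0,0,0.1235],"yaw":0},
], grip=-1)

```text
time_s: 9.0
tcp_pos: [0.4176, 0.222, 0.1806]
eef_rot: [-179.9, -0.1, 12.2]
contact_force: [-0.4, 0.2, 0.2]
gripper_width: 0.0875
gripper_force: 0.0
```

>>> apply_moves([
  {"dp":[0.01,-0.02,0],"yaw":-3},
  {"dp":[0.02,-0.05,0],"yaw":-7},
  {"dp":[0.03,-0.085,0],"yaw":-12},
  {"dp":[0.04,-0.12,0],"yaw":-17},
  {"dp":[0.05,-0.155,0],"yaw":-22},
  {"dp":[0.055,-0.19,0],"yaw":-27},
  {"dp":[0.06,-0.225,0],"yaw":-32},
  {"dp":[0.065,-0.26,0],"yaw":-37},
  {"dp":[0.07,-0.295,0],"yaw":-42},
  {"dp":[0.075,-0.33,0],"yaw":-47},
  {"dp":[0.08,-0.365,0],"yaw":-51},
  {"dp":[0.085,-0.395,0],"yaw":-55},
  {"dp":[0.089,-0.42,0],"yaw":-57},
  {"dp":[0.089,-0.433,0],"yaw":-58.2},
  {"dp":[0.089,-0.438,0],"yaw":-58.2},
  {"dp":[0.089,-0.438,0],"yaw":-58.2},
  {"dp":[0.089,-0.438,0],"yaw":-58.2},
  {"dp":[0.089,-0.438,0],"yaw":-58.2},
])

```text
time_s: 10.5
tcp_pos: [0.506, -0.2157, 0.1792]
eef_rot: [180.0, 0.0, -46.0]
contact_force: [0.5, -0.1, 0.2]
gripper_width: 0.0874
gripper_force: 0.0
```

Run:
```python
from h import *
c=cams.capture("side");cv2.imwrite("pics/s3.png",c["image"][80:330,140:460,::-1].repeat(2,0).repeat(2,1))
```

```text
(no output)
```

View pics/s3.png

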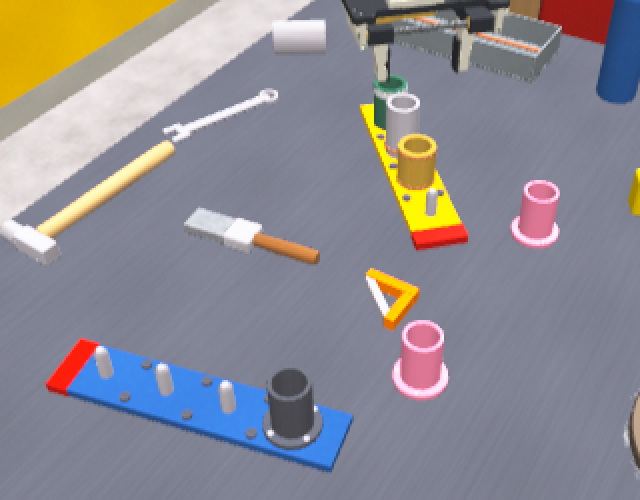

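The flanged stub stands flat on the far peg at (291,410). The other three are untouched.

>>> apply_moves([
  {"dp":[0,0,-0.02],"yaw":0},
  {"dp":[0,0,-0.04],"yaw":0},
  {"dp":[0,0,-0.06],"yaw":0},
  {"dp":[0,0,-0.08],"yaw":0},
  {"dp":[0,0,-0.095],"yaw":0},
  {"dp":[0,0,-0.11],"yaw":0},
  {"dp":[0,0,-0.12],"yaw":0},
  {"dp":[0,0,-0.123],"yaw":0},
  {"dp":[0,0,-0.123],"yaw":0},
  {"dp":[0,0,-0.123],"yaw":0},
])

```text
time_s: 11.38
tcp_pos: [0.5068, -0.2163, 0.0573]
eef_rot: [-180.0, -0.0, -46.0]
contact_force: [0.3, 0.4, 0.8]
gripper_width: 0.0879
gripper_force: 0.0
```

>>> apply_moves([
  {"dp":[0,0,0],"yaw":0},
  {"dp":[0,0,0],"yaw":0},
  {"dp":[0,0,0],"yaw":0},
  {"dp":[0,0,0],"yaw":0},
  {"dp":[0,0,0],"yaw":0},
  {"dp":[0,0,0],"yaw":0},
  {"dp":[0,0,0],"yaw":0},
  {"dp":[0,0,0],"yaw":0},
  {"dp":[0,0,0],"yaw":0},
  {"dp":[0,0,0],"yaw":0},
], grip=1, squeeze=40)

```text
time_s: 12.22
tcp_pos: [0.5061, -0.2167, 0.0568]
eef_rot: [180.0, 0.0, -46.0]
contact_force: [-2.4, -2.8, 4.6]
gripper_width: 0.0526
gripper_force: 40.0
```

>>> apply_moves([
  {"dp":[0,0,0.005],"yaw":0},
  {"dp":[0,0,0.015],"yaw":0},
  {"dp":[0,0,0.03],"yaw":0},
  {"dp":[0,0,0.045],"yaw":0},
  {"dp":[0,0,0.06],"yaw":0},
  {"dp":[0,0,0.075],"yaw":0},
  {"dp":[0,0,0.09],"yaw":0},
  {"dp":[0,0,0.105],"yaw":0},
  {"dp":[0,0,0.115],"yaw":0},
  {"dp":[0,0,0.12],"yaw":0},
  {"dp":[0,0,0.12],"yaw":0},
  {"dp":[0,0,0.12],"yaw":0},
])

```text
time_s: 13.22
tcp_pos: [0.506, -0.2162, 0.1762]
eef_rot: [-180.0, 0.0, -46.0]
contact_force: [-0.4, 0.5, -6.5]
gripper_width: 0.0525
gripper_force: 40.0
```

>>> apply_moves([
  {"dp":[0,0.01,0],"yaw":1},
  {"dp":[0,0.03,0],"yaw":4},
  {"dp":[0,0.055,0],"yaw":8},
  {"dp":[0,0.085,0],"yaw":12},
  {"dp":[0,0.115,0],"yaw":16},
  {"dp":[0,0.145,0],"yaw":20},
  {"dp":[0,0.18,0],"yaw":24},
  {"dp":[0,0.215,0],"yaw":29},
  {"dp":[0,0.25,0],"yaw":34},
  {"dp":[0,0.285,0],"yaw":39},
  {"dp":[-0.003,0.32,0],"yaw":44},
  {"dp":[-0.006,0.355,0],"yaw":48},
  {"dp":[-0.009,0.385,0],"yaw":52},
  {"dp":[-0.012,0.415,0],"yaw":55},
  {"dp":[-0.014,0.437,0],"yaw":57},
  {"dp":[-0.016,0.45,0],"yaw":58.2},
  {"dp":[-0.016,0.454,0],"yaw":58.2},
  {"dp":[-0.016,0.454,0],"yaw":58.2},
  {"dp":[-0.016,0.454,0],"yaw":58.2},
  {"dp":[-0.016,0.454,0],"yaw":58.2},
])

```text
time_s: 14.88
tcp_pos: [0.4901, 0.2364, 0.1763]
eef_rot: [180.0, 0.0, 12.1]
contact_force: [0.3, -1.1, -6.5]
gripper_width: 0.0526
gripper_force: 40.0
```

>>> apply_moves([
  {"dp":[0,0,-0.01],"yaw":0},
  {"dp":[0,0,-0.025],"yaw":0},
  {"dp":[0,0,-0.04],"yaw":0},
  {"dp":[0,0,-0.055],"yaw":0},
  {"dp":[0,0,-0.07],"yaw":0},
  {"dp":[0,0,-0.085],"yaw":0},
  {"dp":[0,0,-0.098],"yaw":0},
  {"dp":[0,0,-0.108],"yaw":0},
  {"dp":[0,0,-0.114],"yaw":0},
  {"dp":[0,0,-0.117],"yaw":0},
  {"dp":[0,0,-0.119],"yaw":0},
  {"dp":[0,0,-0.12],"yaw":0},
  {"dp":[0,0,-0.1205],"yaw":0},
  {"dp":[0,0,-0.1205],"yaw":0},
  {"dp":[0,0,-0.1205],"yaw":0},
])

```text
time_s: 16.13
tcp_pos: [0.4906, 0.2376, 0.0569]
eef_rot: [-180.0, -0.1, 12.2]
contact_force: [0.0, -0.8, 0.4]
gripper_width: 0.0528
gripper_force: 40.0
```

>>> apply_moves([
  {"dp":[0,0,0],"yaw":0},
  {"dp":[0,0,0],"yaw":0},
  {"dp":[0,0,0],"yaw":0},
  {"dp":[0,0,0],"yaw":0},
  {"dp":[0,0,0],"yaw":0},
  {"dp":[0,0,0],"yaw":0},
  {"dp":[0,0,0],"yaw":0},
  {"dp":[0,0,0],"yaw":0},
  {"dp":[0,0,0.01],"yaw":0},
  {"dp":[0,0,0.025],"yaw":0},
  {"dp":[0,0,0.045],"yaw":0},
  {"dp":[0,0,0.065],"yaw":0},
  {"dp":[0,0,0.085],"yaw":0},
  {"dp":[0,0,0.105],"yaw":0},
  {"dp":[0,0,0.1205],"yaw":0},
  {"dp":[0,0,0.1235],"yaw":0},
  {"dp":[0,0,0.1235],"yaw":0},
], grip=-1)

```text
time_s: 17.55
tcp_pos: [0.4908, 0.2379, 0.1815]
eef_rot: [-179.9, -0.2, 12.2]
contact_force: [0.4, 0.4, -0.2]
gripper_width: 0.0878
gripper_force: 0.0
```

>>> apply_moves([
  {"dp":[0.005,-0.02,0],"yaw":-3},
  {"dp":[0.01,-0.05,0],"yaw":-7},
  {"dp":[0.015,-0.085,0],"yaw":-12},
  {"dp":[0.02,-0.12,0],"yaw":-17},
  {"dp":[0.025,-0.155,0],"yaw":-22},
  {"dp":[0.03,-0.19,0],"yaw":-27},
  {"dp":[0.035,-0.225,0],"yaw":-32},
  {"dp":[0.04,-0.26,0],"yaw":-37},
  {"dp":[0.045,-0.295,0],"yaw":-42},
  {"dp":[0.05,-0.33,0],"yaw":-47},
  {"dp":[0.055,-0.365,0],"yaw":-51},
  {"dp":[0.06,-0.4,0],"yaw":-55},
  {"dp":[0.064,-0.435,0],"yaw":-57},
  {"dp":[0.0675,-0.465,0],"yaw":-58.2},
  {"dp":[0.0675,-0.488,0],"yaw":-58.2},
  {"dp":[0.0675,-0.502,0],"yaw":-58.2},
  {"dp":[0.0675,-0.506,0],"yaw":-58.2},
  {"dp":[0.0675,-0.506,0],"yaw":-58.2},
  {"dp":[0.0675,-0.506,0],"yaw":-58.2},
  {"dp":[0.0675,-0.506,0],"yaw":-58.2},
])

```text
time_s: 19.22
tcp_pos: [0.5578, -0.2674, 0.1796]
eef_rot: [-180.0, 0.0, -46.0]
contact_force: [-0.4, 0.1, -0.6]
gripper_width: 0.088
gripper_force: 0.0
```

Run:
```python
from h import *
c=cams.capture("side");cv2.imwrite("pics/s4.png",c["image"][80:330,140:460,::-1].repeat(2,0).repeat(2,1))
```

```text
(no output)
```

View pics/s4.png

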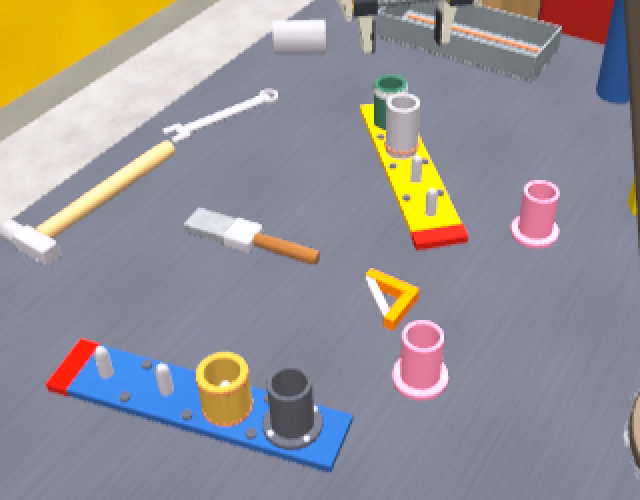

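The coupling stands flat at (224,390) next to the flanged stub (291,410). The nipple is next.

>>> apply_moves([
  {"dp":[0,0,-0.02],"yaw":0},
  {"dp":[0,0,-0.04],"yaw":0},
  {"dp":[0,0,-0.06],"yaw":0},
  {"dp":[0,0,-0.08],"yaw":0},
  {"dp":[0,0,-0.095],"yaw":0},
  {"dp":[0,0,-0.108],"yaw":0},
  {"dp":[0,0,-0.115],"yaw":0},
  {"dp":[0,0,-0.117],"yaw":0},
  {"dp":[0,0,-0.117],"yaw":0},
  {"dp":[0,0,-0.117],"yaw":0},
])

```text
time_s: 20.1
tcp_pos: [0.5584, -0.2683, 0.0635]
eef_rot: [-180.0, -0.1, -46.0]
contact_force: [0.9, 0.0, 0.6]
gripper_width: 0.0875
gripper_force: 0.0
```

>>> apply_moves([
  {"dp":[0,0,0],"yaw":0},
  {"dp":[0,0,0],"yaw":0},
  {"dp":[0,0,0],"yaw":0},
  {"dp":[0,0,0],"yaw":0},
  {"dp":[0,0,0],"yaw":0},
  {"dp":[0,0,0],"yaw":0},
  {"dp":[0,0,0],"yaw":0},
  {"dp":[0,0,0],"yaw":0},
  {"dp":[0,0,0],"yaw":0},
  {"dp":[0,0,0],"yaw":0},
], grip=1, squeeze=40)

```text
time_s: 20.93
tcp_pos: [0.5577, -0.2687, 0.0627]
eef_rot: [180.0, 0.0, -46.0]
contact_force: [-1.8, -0.4, 1.7]
gripper_width: 0.0477
gripper_force: 40.0
```

>>> apply_moves([
  {"dp":[0,0,0.005],"yaw":0},
  {"dp":[0,0,0.015],"yaw":0},
  {"dp":[0,0,0.03],"yaw":0},
  {"dp":[0,0,0.045],"yaw":0},
  {"dp":[0,0,0.06],"yaw":0},
  {"dp":[0,0,0.075],"yaw":0},
  {"dp":[0,0,0.09],"yaw":0},
  {"dp":[0,0,0.105],"yaw":0},
  {"dp":[0,0,0.115],"yaw":0},
  {"dp":[0,0,0.12],"yaw":0},
  {"dp":[0,0,0.12],"yaw":0},
  {"dp":[0,0,0.12],"yaw":0},
])

```text
time_s: 21.93
tcp_pos: [0.5575, -0.2683, 0.1823]
eef_rot: [-180.0, 0.0, -46.0]
contact_force: [0.5, 0.6, -5.4]
gripper_width: 0.0475
gripper_force: 40.0
```

>>> apply_moves([
  {"dp":[0,0.01,0],"yaw":1},
  {"dp":[0,0.03,0],"yaw":4},
  {"dp":[0,0.06,0],"yaw":8},
  {"dp":[0,0.095,0],"yaw":12},
  {"dp":[0,0.13,0],"yaw":16},
  {"dp":[0,0.165,0],"yaw":20},
  {"dp":[0,0.2,0],"yaw":24},
  {"dp":[0,0.235,0],"yaw":29},
  {"dp":[0,0.27,0],"yaw":34},
  {"dp":[0,0.305,0],"yaw":39},
  {"dp":[0,0.34,0],"yaw":44},
  {"dp":[0,0.375,0],"yaw":48},
  {"dp":[0,0.41,0],"yaw":52},
  {"dp":[0.003,0.445,0],"yaw":55},
  {"dp":[0.005,0.475,0],"yaw":57},
  {"dp":[0.0055,0.5,0],"yaw":58.2},
  {"dp":[0.0055,0.515,0],"yaw":58.2},
  {"dp":[0.0055,0.5215,0],"yaw":58.2},
  {"dp":[0.0055,0.5215,0],"yaw":58.2},
  {"dp":[0.0055,0.5215,0],"yaw":58.2},
])

```text
time_s: 23.6
tcp_pos: [0.5627, 0.2524, 0.1819]
eef_rot: [180.0, 0.1, 12.2]
contact_force: [0.1, -0.4, -5.2]
gripper_width: 0.047
gripper_force: 40.0
```

>>> apply_moves([
  {"dp":[0,0,0],"yaw":0},
  {"dp":[0,0,-0.01],"yaw":0},
  {"dp":[0,0,-0.025],"yaw":0},
  {"dp":[0,0,-0.04],"yaw":0},
  {"dp":[0,0,-0.055],"yaw":0},
  {"dp":[0,0,-0.07],"yaw":0},
  {"dp":[0,0,-0.085],"yaw":0},
  {"dp":[0,0,-0.098],"yaw":0},
  {"dp":[0,0,-0.108],"yaw":0},
  {"dp":[0,0,-0.114],"yaw":0},
  {"dp":[0,0,-0.117],"yaw":0},
  {"dp":[0,0,-0.119],"yaw":0},
  {"dp":[0,0,-0.12],"yaw":0},
  {"dp":[0,0,-0.1205],"yaw":0},
  {"dp":[0,0,-0.1205],"yaw":0},
  {"dp":[0,0,-0.1205],"yaw":0},
])

```text
time_s: 24.93
tcp_pos: [0.5636, 0.2532, 0.0628]
eef_rot: [-180.0, -0.1, 12.2]
contact_force: [0.1, 0.1, -4.1]
gripper_width: 0.0476
gripper_force: 40.0
```

>>> apply_moves([
  {"dp":[0,0,-0.0005],"yaw":0},
  {"dp":[0,0,-0.0005],"yaw":0},
  {"dp":[0,0,-0.0005],"yaw":0},
])

```text
time_s: 25.18
tcp_pos: [0.5638, 0.2532, 0.0627]
eef_rot: [-180.0, -0.1, 12.2]
contact_force: [-1.8, -1.0, 4.6]
gripper_width: 0.0476
gripper_force: 40.0
```

>>> apply_moves([
  {"dp":[0,0,0],"yaw":0},
  {"dp":[0,0,0],"yaw":0},
  {"dp":[0,0,0],"yaw":0},
  {"dp":[0,0,0],"yaw":0},
  {"dp":[0,0,0],"yaw":0},
  {"dp":[0,0,0],"yaw":0},
  {"dp":[0,0,0],"yaw":0},
  {"dp":[0,0,0],"yaw":0},
  {"dp":[0,0,0.01],"yaw":0},
  {"dp":[0,0,0.025],"yaw":0},
  {"dp":[0,0,0.045],"yaw":0},
  {"dp":[0,0,0.065],"yaw":0},
  {"dp":[0,0,0.085],"yaw":0},
  {"dp":[0,0,0.105],"yaw":0},
  {"dp":[0,0,0.115],"yaw":0},
  {"dp":[0,0,0.118],"yaw":0},
  {"dp":[0,0,0.118],"yaw":0},
], grip=-1)

```text
time_s: 26.6
tcp_pos: [0.5634, 0.2532, 0.1805]
eef_rot: [-179.9, -0.1, 12.2]
contact_force: [-0.1, 0.2, -1.0]
gripper_width: 0.0878
gripper_force: 0.0
```

>>> apply_moves([
  {"dp":[0.003,-0.02,0],"yaw":-3},
  {"dp":[0.006,-0.05,0],"yaw":-7},
  {"dp":[0.009,-0.085,0],"yaw":-12},
  {"dp":[0.012,-0.12,0],"yaw":-17},
  {"dp":[0.015,-0.155,0],"yaw":-22},
  {"dp":[0.018,-0.19,0],"yaw":-27},
  {"dp":[0.021,-0.225,0],"yaw":-32},
  {"dp":[0.024,-0.26,0],"yaw":-37},
  {"dp":[0.027,-0.295,0],"yaw":-42},
  {"dp":[0.03,-0.33,0],"yaw":-47},
  {"dp":[0.033,-0.365,0],"yaw":-51},
  {"dp":[0.036,-0.4,0],"yaw":-55},
  {"dp":[0.039,-0.435,0],"yaw":-57},
  {"dp":[0.042,-0.47,0],"yaw":-58.2},
  {"dp":[0.044,-0.505,0],"yaw":-58.2},
  {"dp":[0.046,-0.535,0],"yaw":-58.2},
  {"dp":[0.046,-0.56,0],"yaw":-58.2},
  {"dp":[0.046,-0.573,0],"yaw":-58.2},
  {"dp":[0.046,-0.576,0],"yaw":-58.2},
  {"dp":[0.046,-0.576,0],"yaw":-58.2},
])

```text
time_s: 28.27
tcp_pos: [0.6085, -0.3234, 0.178]
eef_rot: [179.9, 0.1, -46.1]
contact_force: [-0.4, -0.1, 0.7]
gripper_width: 0.0877
gripper_force: 0.0
```

Run:
```python
from h import *
c=cams.capture("side");cv2.imwrite("pics/s5.png",c["image"][80:330,140:460,::-1].repeat(2,0).repeat(2,1))
```

```text
(no output)
```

View pics/s5.png

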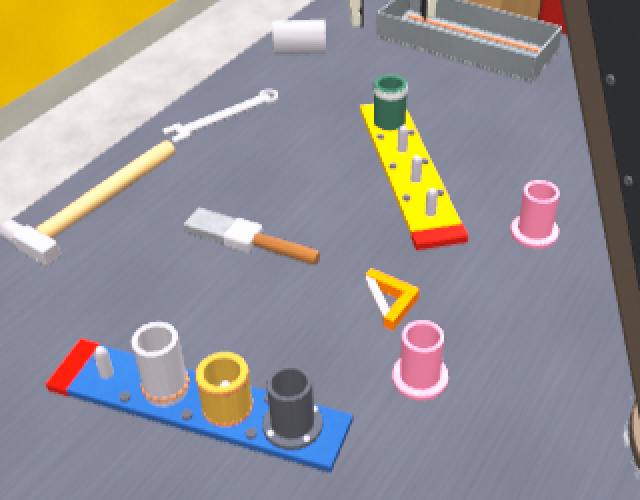

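The nipple stands flat at (160,365), with the coupling and flanged stub beside it. Only the sleeve at (391,103) is left.

>>> apply_moves([
  {"dp":[0,0,-0.02],"yaw":0},
  {"dp":[0,0,-0.04],"yaw":0},
  {"dp":[0,0,-0.06],"yaw":0},
  {"dp":[0,0,-0.08],"yaw":0},
  {"dp":[0,0,-0.095],"yaw":0},
  {"dp":[0,0,-0.11],"yaw":0},
  {"dp":[0,0,-0.117],"yaw":0},
  {"dp":[0,0,-0.119],"yaw":0},
  {"dp":[0,0,-0.119],"yaw":0},
  {"dp":[0,0,-0.119],"yaw":0},
])

```text
time_s: 29.15
tcp_pos: [0.61, -0.3227, 0.0617]
eef_rot: [-180.0, -0.1, -46.0]
contact_force: [-0.6, 0.2, 0.6]
gripper_width: 0.0878
gripper_force: 0.0
```

>>> apply_moves([
  {"dp":[0,0,0],"yaw":0},
  {"dp":[0,0,0],"yaw":0},
  {"dp":[0,0,0],"yaw":0},
  {"dp":[0,0,0],"yaw":0},
  {"dp":[0,0,0],"yaw":0},
  {"dp":[0,0,0],"yaw":0},
  {"dp":[0,0,0],"yaw":0},
  {"dp":[0,0,0],"yaw":0},
  {"dp":[0,0,0],"yaw":0},
  {"dp":[0,0,0],"yaw":0},
], grip=1, squeeze=40)

```text
time_s: 29.98
tcp_pos: [0.6091, -0.3232, 0.0608]
eef_rot: [180.0, 0.0, -46.0]
contact_force: [-2.1, -1.1, 1.5]
gripper_width: 0.0493
gripper_force: 40.0
```

>>> apply_moves([
  {"dp":[0,0,0.005],"yaw":0},
  {"dp":[0,0,0.015],"yaw":0},
  {"dp":[0,0,0.03],"yaw":0},
  {"dp":[0,0,0.045],"yaw":0},
  {"dp":[0,0,0.06],"yaw":0},
  {"dp":[0,0,0.075],"yaw":0},
  {"dp":[0,0,0.09],"yaw":0},
  {"dp":[0,0,0.105],"yaw":0},
  {"dp":[0,0,0.115],"yaw":0},
  {"dp":[0,0,0.12],"yaw":0},
  {"dp":[0,0,0.12],"yaw":0},
  {"dp":[0,0,0.12],"yaw":0},
])

```text
time_s: 30.98
tcp_pos: [0.609, -0.3227, 0.1802]
eef_rot: [-180.0, 0.0, -46.0]
contact_force: [0.4, 0.2, -4.0]
gripper_width: 0.0495
gripper_force: 40.0
```

>>> apply_moves([
  {"dp":[0,0.01,0],"yaw":1},
  {"dp":[0,0.035,0],"yaw":4},
  {"dp":[0,0.07,0],"yaw":8},
  {"dp":[0,0.105,0],"yaw":12},
  {"dp":[0,0.14,0],"yaw":16},
  {"dp":[0,0.175,0],"yaw":20},
  {"dp":[0.003,0.21,0],"yaw":24},
  {"dp":[0.006,0.245,0],"yaw":29},
  {"dp":[0.009,0.28,0],"yaw":34},
  {"dp":[0.012,0.315,0],"yaw":39},
  {"dp":[0.015,0.35,0],"yaw":44},
  {"dp":[0.018,0.385,0],"yaw":48},
  {"dp":[0.021,0.42,0],"yaw":52},
  {"dp":[0.024,0.455,0],"yaw":55},
  {"dp":[0.027,0.49,0],"yaw":57},
  {"dp":[0.027,0.525,0],"yaw":58.2},
  {"dp":[0.027,0.555,0],"yaw":58.2},
  {"dp":[0.027,0.578,0],"yaw":58.2},
  {"dp":[0.027,0.59,0],"yaw":58.2},
  {"dp":[0.027,0.5925,0],"yaw":58.2},
])

```text
time_s: 32.65
tcp_pos: [0.6353, 0.272, 0.1791]
eef_rot: [180.0, 0.1, 12.3]
contact_force: [-0.4, 0.2, -3.8]
gripper_width: 0.0494
gripper_force: 40.0
```

>>> apply_moves([
  {"dp":[0,0,0],"yaw":0},
  {"dp":[0,0,0],"yaw":0},
  {"dp":[0,0,-0.01],"yaw":0},
  {"dp":[0,0,-0.025],"yaw":0},
  {"dp":[0,0,-0.04],"yaw":0},
  {"dp":[0,0,-0.055],"yaw":0},
  {"dp":[0,0,-0.07],"yaw":0},
  {"dp":[0,0,-0.085],"yaw":0},
  {"dp":[0,0,-0.098],"yaw":0},
  {"dp":[0,0,-0.108],"yaw":0},
  {"dp":[0,0,-0.114],"yaw":0},
  {"dp":[0,0,-0.117],"yaw":0},
  {"dp":[0,0,-0.119],"yaw":0},
  {"dp":[0,0,-0.12],"yaw":0},
  {"dp":[0,0,-0.1205],"yaw":0},
  {"dp":[0,0,-0.1205],"yaw":0},
  {"dp":[0,0,-0.1205],"yaw":0},
])

```text
time_s: 34.07
tcp_pos: [0.6365, 0.2697, 0.0608]
eef_rot: [-180.0, -0.1, 12.2]
contact_force: [-0.2, 0.9, -3.0]
gripper_width: 0.0493
gripper_force: 40.0
```

>>> apply_moves([
  {"dp":[0,0,-0.0005],"yaw":0},
  {"dp":[0,0,-0.0005],"yaw":0},
  {"dp":[0,0,-0.0005],"yaw":0},
])

```text
time_s: 34.32
tcp_pos: [0.6368, 0.2697, 0.0607]
eef_rot: [-180.0, -0.1, 12.2]
contact_force: [-0.9, -1.5, 2.8]
gripper_width: 0.0493
gripper_force: 40.0
```

>>> apply_moves([
  {"dp":[0,0,0],"yaw":0},
  {"dp":[0,0,0],"yaw":0},
  {"dp":[0,0,0],"yaw":0},
  {"dp":[0,0,0],"yaw":0},
  {"dp":[0,0,0],"yaw":0},
  {"dp":[0,0,0],"yaw":0},
  {"dp":[0,0,0],"yaw":0},
  {"dp":[0,0,0],"yaw":0},
  {"dp":[0,0,0.01],"yaw":0},
  {"dp":[0,0,0.025],"yaw":0},
  {"dp":[0,0,0.045],"yaw":0},
  {"dp":[0,0,0.065],"yaw":0},
  {"dp":[0,0,0.085],"yaw":0},
  {"dp":[0,0,0.105],"yaw":0},
  {"dp":[0,0,0.125],"yaw":0},
  {"dp":[0,0,0.14],"yaw":0},
  {"dp":[0,0,0.14],"yaw":0},
], grip=-1)

```text
time_s: 35.73
tcp_pos: [0.638, 0.2702, 0.205]
eef_rot: [-179.9, -0.4, 12.2]
contact_force: [1.1, 0.1, 1.1]
gripper_width: 0.0876
gripper_force: 0.0
```

>>> apply_moves([
  {"dp":[0,-0.02,0],"yaw":0},
  {"dp":[0,-0.05,0],"yaw":0},
  {"dp":[0,-0.08,0],"yaw":0},
  {"dp":[0,-0.11,0],"yaw":0},
  {"dp":[0,-0.14,0],"yaw":0},
  {"dp":[0,-0.17,0],"yaw":0},
  {"dp":[0,-0.2,0],"yaw":0},
  {"dp":[0,-0.23,0],"yaw":0},
  {"dp":[0,-0.25,0],"yaw":0},
  {"dp":[0,-0.25,0],"yaw":0},
  {"dp":[0,-0.25,0],"yaw":0},
])

```text
time_s: 36.65
tcp_pos: [0.6359, 0.0179, 0.1997]
eef_rot: [-180.0, 0.0, 12.0]
contact_force: [-1.0, -0.9, -0.6]
gripper_width: 0.0876
gripper_force: 0.0
```

Run:
```python
from h import *
c=cams.capture("side");cv2.imwrite("pics/s6.png",c["image"][80:330,140:460,::-1].repeat(2,0).repeat(2,1))
c=cams.capture("top");P=cloud(c)[100:270,180:260].reshape(-1,3)
for p in((.636,.269),(.563,.2525),(.490,.237),(.417,.221)):
    s=P[(np.linalg.norm(P[:,:2]-p,axis=1)<.035)&(P[:,2]>.056)]
    print(np.percentile(s[:,2],[50,95]),cv2.minEnclosingCircle((s[:,:2]*1000).astype(np.float32)))
```

```text
[0.07890864 0.08250453] ((636.467529296875, 268.58477783203125), 25.640668869018555)
[0.08735733 0.09652502] ((563.825439453125, 252.30807495117188), 24.42617416381836)
[0.07061008 0.07307092] ((490.9548645019531, 237.06101989746094), 27.587188720703125)
[0.08143264 0.08515485] ((416.806640625, 221.2191925048828), 23.125669479370117)
```

View pics/s6.png

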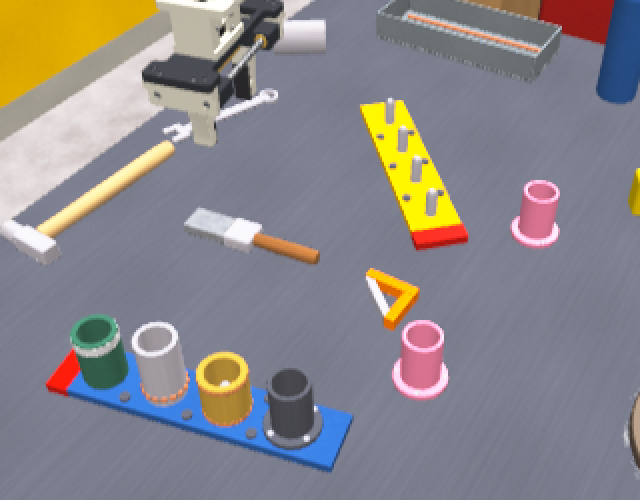

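All four stand on the blue rack: sleeve (98,350) next to the red end, then nipple (160,365), coupling (224,390) and flanged stub (291,410). Their measured top heights match fittings seated on the bar.

```bash
python3 -c "
from plant import r;print(r.close_job())"
```

```text
the job is handed in; nothing more can be done
None
```

All four fittings are on the inspection rack in the order asked, upright and flat on the bar with the robot clear of them, and the job was handed in at about 37 s of the 115 s limit.

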